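# Send a camera body to the optical test station

### The job

Take the dust cover off the carrier and hang it astride the stand's horizontal bar, then take the camera body from the sloped cradle and lay it flat, lens up, in the carrier's nest, setting it down rather than dropping it. Then push the carrier along its track until it clicks into the first station, the one the optical head looks down on, without letting it run on past that station. Leave the tape roll, the screwdriver and the jar where they are.

Things in the scene. Friction and masses are not known exactly. Their poses are not given: they have to be found in the camera images.
- track: Fixed slide track, 470 mm long (y), rail tops at 20; a strip on its far (+x) side carries steel notch ridges. Origin on the table; +y is the direction of travel. At the first station an optical head on a post on the far side looks aslant at the nest: black tube of diameter 48, 80 long, its lens 105 to the +x side of the centre line and 200 above the table; post top at 282.
- carrier (a joint): Carrier's travel along the track's +y, m: 0 loading end, 0.16 in the first station's notch (facing the optical head), 0.26 second notch, 0.285 end stop. A sprung ball rides up a ridge from about 15 mm before the notch (10 to 15 N push), then drops in and centres. Starts near 0, held only by about 2 N of friction.
- nest (a point): Centre of the carrier's nest floor, 75 mm above the table; moves with the carrier, axes as the track's. Takes the camera body with its long side along x, either way round. Floor 40 wide (y), so fingers fit beside it. White tabs 13 high, leaning out, guide the ends and the corners (x 38 to 56, y 32, both ways), about 4 play at the foot; sides open between the tabs.
- lug (a point): Top middle of the trailing (-y) face of the carrier's steel push lug, 72.5 mm above the table; axes as the track's. The lug is an upright plate 50 wide (x), 8 thick (y), from 34 to 72 above the table, its trailing face 78 behind the nest's centre. The carrier's aluminium base is 150 (x) x 160 (y), top at 34.
- station (a point): Fixed point where the nest's centre lies when the carrier sits in the first station's notch; axes as the track's.
- cover: Dust cover, bent white plastic sheet, an inverted U: plate 90 (x) x 96 (y) x 4 mm, legs 4 thick at y = +-46 reaching 62 below the plate, 88 clear between, open at both x ends. Origin: middle of the plate's underside, z up. Black grip fin on the plate 50 (x) x 12 (y), top 32 above the origin. Starts astride the nest, legs on the carrier's base. 0.16 kg.
- bar (a point): Middle of the top face of the hanger stand's horizontal bar, 140 above the table. The bar runs along x, 20 wide, 12 thick, flat on top; clear from x = -79 (small upturned tip, 10 high) to x = +77 (the post). The stand's base plate is 200 x 80 x 12.
- rest (a point): Middle of the top face of the fixed sloped cradle, 75 above the table, under the camera body. The plank is 125 long and 36 wide and rises towards the cradle's +x at 0.55 rad (31.5 deg), with a lip at its lower end. Its axes are the cradle's: z vertical, not tilted.
- camera: Black camera housing, a block 110 (x) x 54 (y) x 32 (z), with a lens barrel of diameter 36 standing 12 out of the middle of its front (+z) face. Origin in the middle of its back face, z out through the lens. It starts with its back on the sloped cradle, x pointing up the slope; its sides overhang the plank by 9 each. About 0.17 kg.
- tape: Bystander: tape roll lying flat, outer diameter 90, 24 high; origin under its centre.
- driver: Bystander: screwdriver lying on the bench, 160 long.
- jar: Bystander: white jar, diameter 60, 70 high; origin under its centre.
Not all that is in view belongs to the job. What is shaped like the cover but orange or red is not meant. Of the things that look like the camera, the larger one is meant.

How it is judged (in metres and radians):
On the way, in this order (a step that is already met when the one before it is completed fails the run):
1. the dust cover hangs astride the bar, released and still (z of cover in the frame of bar between -0.006 and 0.01 m and y of cover in the frame of bar between -0.03 and 0.03 m and x of cover in the frame of bar between -0.045 and 0.045 m and angle between cover's own z axis and vertical below 0.35 rad and angle between the x axis of cover and the x axis of bar, either way round below 0.35 rad and linear speed of cover below 0.02 m/s and contact force between the fingers and cover below 0.1 N), for 0.2 s.
2. the camera body lies flat in the carrier's nest, lens up, released (x of camera in the frame of nest between -0.007 and 0.007 m and y of camera in the frame of nest between -0.007 and 0.007 m and z of camera in the frame of nest between -0.004 and 0.004 m and angle between camera's own z axis and vertical below 0.08 rad and angle between the x axis of camera and the x axis of nest, either way round below 0.15 rad and contact force between the fingers and camera below 0.1 N), for 0.2 s.
3. the carrier rests in the first station's notch (value of joint carrier between 0.156 and 0.164 m and velocity of joint carrier between -0.01 and 0.01 m/s), for 0.2 s.
At the end, for the whole second after the job is handed in: Cover astride the bar, still: within 30 mm sideways, 45 mm lengthwise, 0.35 rad of level and of the bar. Camera body in the nest, lens up: within 7 mm, 0.08 rad of level, 0.15 rad of the nest. Carrier at rest in the first notch (0.156 to 0.164). All released (all of step 1 and all of step 2 and all of step 3 and linear speed of camera below 0.02 m/s); the robot touches nothing.
It fails at once if the carrier runs past the first station (joint above 0.185) (value of joint carrier above 0.185 m).
It fails at once if the camera body is dropped (falls free faster than 0.6 m/s) (contact force between the fingers and camera below 0.1 N and linear speed of camera above 0.6 m/s).
It fails at once if the tape roll is shifted by more than 30 mm (distance of tape from where it was at the start of the episode above 0.03 m).
It fails at once if the screwdriver is shifted by more than 30 mm (distance of driver from where it was at the start of the episode above 0.03 m).
It fails at once if the jar is shifted by more than 30 mm (distance of jar from where it was at the start of the episode above 0.03 m).
It also fails if it takes over 66 s, if anything falls off the work surface, if the arm or the gripper's body presses on something with over 40 N, if the wrist force passes 120 N, or if a joint passes its speed limit or range.

### The arm

A 6-joint arm with a two-finger parallel gripper is mounted at the origin on the work surface. World frame = base frame: x ahead of the robot, y to its left, z up, the work surface at z = 0. Lengths are in mm, angles in rad, forces in N, time in s.
With the tool pointing down it reaches from about 400 to 825 mm from the base axis. Payload 7 kg.
Tool frame: the origin (TCP) lies at the very end of the fingers, on their centre line; the grasp point (between the pads) lies 19 mm behind it; z points along the fingers, y is the direction in which the jaws open and shut (so a half turn about z gives the same grasp; the last joint's range is limited). The gripper opens to 88 mm and grips with 3 to 60 N. Pads are 19 mm wide; open, the fingers measure 130 mm over their backs; the gripper's body (78 mm by 193 mm) begins 47 mm behind the grasp point.
Start: joints at [1.448, 0.359, 0.012, 0, -1.224, -0.288], TCP at [269.562, 618.814, 226.561] pointing down, gripper open.
Joint ranges: [-3.07, 3.07], [-1.43, 2.12], [-1.02, 1.25], [-3.03, 1.67], [-3.05, -0], [-3.03, 3.03]. Speed limits (rad/s): [2.39, 2.39, 3.01, 3.14, 3.14, 3.14].

### API

Orientations are given as a unit quaternion [x, y, z, w].
In Python, from plant import bot gives the robot as it stands. Calls block until the motion is done:
- bot.move_ptp(position, orientation): joint-space move of the TCP to a pose.
- bot.line_to(position, velocity=150, ori=None): straight line of the TCP; ori=None keeps the orientation; velocity is the mean speed in mm/s.
- bot.move_joints(angles): joint-space move.
- bot.move_gripper(opening, force=None): finger opening in mm; force is the grip in N (None keeps the last); returns when the fingers have stopped.
- bot.pause(seconds).
- bot.solve_ik(position, orientation): joint angles nearest the present ones, or None.
- bot.read_state(): the state.
- bot.camera(name): name is "scene" or "top"; returns the picture (420x560x3 uint8, red, green, blue); there is no depth.
- bot.get_calibration(name): a dict with "fx", "fy", "cx", "cy" (pixels), "view" (4x4, takes a point from world to camera coordinates). Camera axes: x right, y up, looking along -z (the intrinsics and any distortion apply to the point x, -y, -z); pixel columns grow to the right and rows downward; lengths in mm; the calibration is good to about 2 mm. A picture is of the moment at which its call begins. get_calibration takes no time and is no camera call.
A pose or a line that the arm cannot do raises bot.Unreachable and nothing moves.
- bot.close_job(): hands the job in, once; it reports no verdict.
The state is a dict: "t": time; "joint_pos": joint angles; "qvel": joint speeds; "tau": joint torques, N m; "tcp_pos": TCP position; "eef_rot": TCP orientation; "contact_force": force on the tool from outside, world axes, zero at the start; "moment": the same for the moment, N m; "width": finger opening in mm.
Only numpy, scipy, OpenCV 4.12 (cv2) and the standard library are available. Lean on these libraries where they do the work, as an engineer would, in place of code of your own. Each camera call takes 0.05 s, during which the arm holds its last target. There are 200 camera calls.

## Working session

There is one attempt and no reset: what is moved stays moved. The work goes in short steps, each a Python script; the robot and the scene stay as the last script left them, time stands still between calls to the robot, and variables do not carry over. Pictures are saved under pics/ and viewed, about 8 in all and at most 12, crops included, and the job is handed in when it is done.

```bash
ls; mkdir -p pics
python3 - <<'E'
from plant import bot
import cv2,numpy as np
for n in("scene","top"):
    im=bot.camera(n); cv2.imwrite(f"pics/{n}0.png",cv2.resize(im[:,:,::-1],(784,588),interpolation=cv2.INTER_CUBIC)); np.save(f"pics/{n}0.npy",im)
    print(n,bot.get_calibration(n))
s=bot.read_state(); print(s)
E
```

```text
pics
scene {'fx': 499.47308284800357, 'fy': 499.47308284800357, 'cx': 270.5091234747074, 'cy': 205.21863477433658, 'view': array([[-6.60393692e-01,  7.50725011e-01, -1.70917847e-02,
         3.63239791e+02],
       [-5.26697360e-01, -4.46858896e-01,  7.23123101e-01,
         2.05355858e+02],
       [ 5.35228982e-01,  4.86548132e-01,  6.90507677e-01,
        -1.92473617e+03],
       [ 0.00000000e+00,  0.00000000e+00,  0.00000000e+00,
         1.00000000e+00]])}
top {'fx': 388.49329346145356, 'fy': 388.49329346145356, 'cx': 274.89167769410955, 'cy': 210.84977058325387, 'view': array([[ 1.85350248e-02, -9.99808127e-01,  6.33729723e-03,
        -4.20521872e+01],
       [ 9.95215398e-01,  1.90572933e-02,  9.58286546e-02,
        -5.02941706e+02],
       [-9.59310395e-02,  4.53078930e-03,  9.95377671e-01,
        -1.07525031e+03],
       [ 0.00000000e+00,  0.00000000e+00,  0.00000000e+00,
         1.00000000e+00]])}
{'t': 0.1, 'joint_pos': array([ 1.44810189e+00,  3.59287740e-01,  1.11424633e-02, -2.90721362e-04,
       -1.22412110e+00, -2.88115313e-01]), 'qvel': array([-0.00098874, -0.0027257 ,  0.00400639, -0.00061519, -0.00165251,
       -0.00158287]), 'tau': array([-8.60187629e-04, -5.84166920e+01,  2.93750328e+01,  7.01557115e+00,
        1.01182310e-02, -5.81777613e-05]), 'tcp_pos': array([269.40795463, 618.41659819, 225.73391077]), 'eef_rot': array([ 9.78968116e-01, -2.04011934e-01, -7.54843580e-05,  7.43803239e-04]), 'contact_force': array([ 0.5748561 , -0.17253211,  0.34614019]), 'moment': array([-0.03447725,  0.0346782 , -0.00412433]), 'width': 87.57372092222005}
```

View pics/scene0.png

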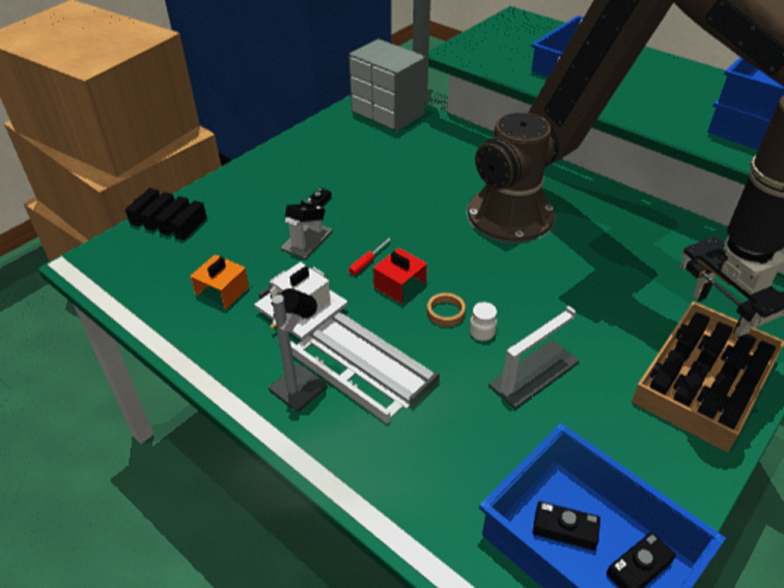

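View pics/top0.png

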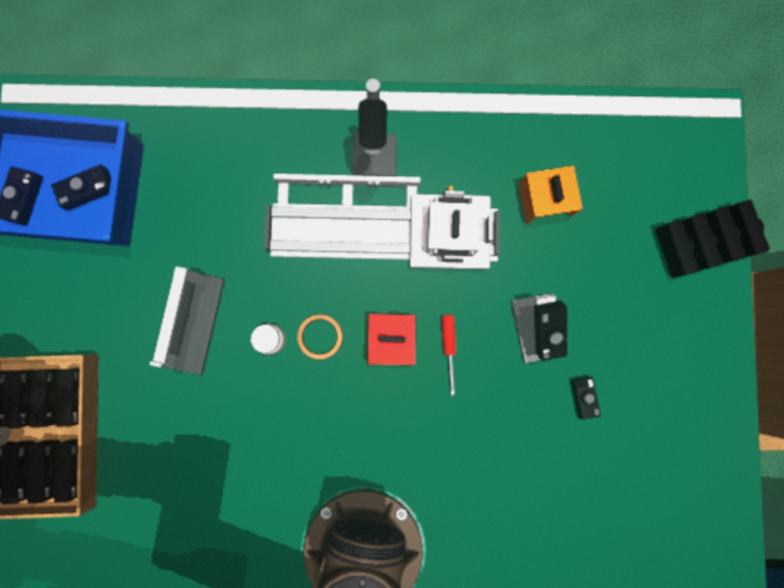

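The scene shows the white cover on the carrier (about 300,285), the bar stand (540,350) and the cradle with the camera (308,215). In the top view they are at (455,232), (185,320) and (543,328), with a smaller decoy camera at (587,398). I'll zoom in on each.

```bash
cat > h.py <<'E'
import numpy as np,cv2
from plant import bot
from scipy.spatial.transform import Rotation as R
C={n:bot.get_calibration(n) for n in("scene","top")}
def proj(n,p):
    c=C[n];q=c["view"][:3,:3]@np.asarray(p,float)+c["view"][:3,3]
    return np.array([c["cx"]+c["fx"]*q[0]/-q[2],c["cy"]-c["fy"]*q[1]/-q[2]])
def ray(n,uv):
    c=C[n];Rm=c["view"][:3,:3];t=c["view"][:3,3]
    d=np.array([(uv[0]-c["cx"])/c["fx"],-(uv[1]-c["cy"])/c["fy"],-1.])
    return -Rm.T@t,Rm.T@d
def onz(n,uv,z):
    o,d=ray(n,uv);return o+d*(z-o[2])/d[2]
def tri(a,b):  # a top px, b scene px
    o1,d1=ray("top",a);o2,d2=ray("scene",b)
    s=np.linalg.lstsq(np.c_[d1,-d2],o2-o1,rcond=None)[0]
    p,q=o1+s[0]*d1,o2+s[1]*d2
    return (p+q)/2,np.linalg.norm(p-q)
def panel(im,x,y,w=80,h=60,k=5,st=10):
    a=cv2.resize(im[y:y+h,x:x+w,::-1],None,fx=k,fy=k,interpolation=cv2.INTER_CUBIC).copy()
    for i in range(0,w,st): cv2.putText(a,str(x+i),(i*k,8),0,.32,(0,255,255),1);cv2.line(a,(i*k,10),(i*k,15),(0,255,255),1)
    for i in range(0,h,st): cv2.putText(a,str(y+i),(0,i*k+4),0,.32,(0,255,255),1);cv2.line(a,(22,i*k),(27,i*k),(0,255,255),1)
    return a
E
python3 - <<'E'
from h import *
T=np.load("pics/top0.npy");S=np.load("pics/scene0.npy")
m=np.vstack([np.hstack([panel(T,288,132),panel(T,360,205)]),np.hstack([panel(S,180,180),panel(S,190,128)])])
cv2.imwrite("pics/z1.png",m)
m=np.vstack([np.hstack([panel(T,100,185,100,85,4),panel(S,340,210,95,85,4)]),])
cv2.imwrite("pics/z2.png",m)
E
```

```text
(no output)
```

View pics/z1.png

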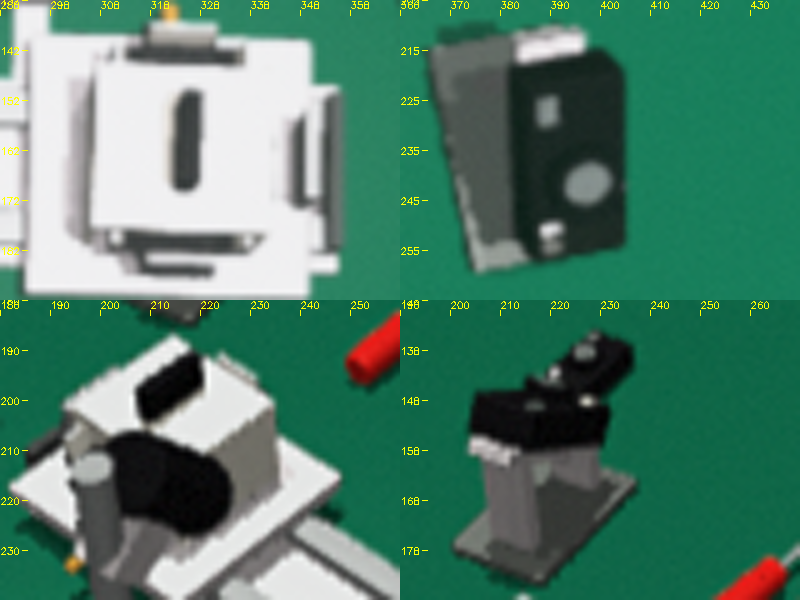

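View pics/z2.png

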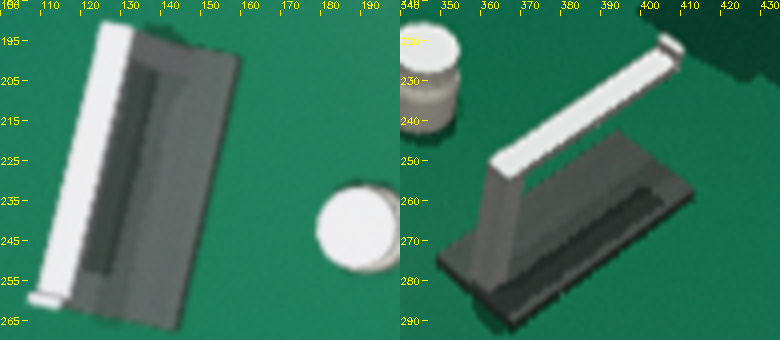

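The zooms show the cover fin at top-view pixel (325,160) and the bar's top face from (129,191) to (113,259). The tilted body's lens is at (397.6,242), and the plank's high end points to +x because the tall support is on the +x side. Next I'll get metric values.

Run:
```python
from h import *
np.set_printoptions(precision=1,suppress=True)
T=np.load("pics/top0.npy");S=np.load("pics/scene0.npy")
def blob(im,x,y,w,h,th=70):
    m=(im[y:y+h,x:x+w].max(2)<th).astype(np.uint8)
    n,l,s,c=cv2.connectedComponentsWithStats(m); i=1+np.argmax(s[1:,4])
    r=cv2.minAreaRect(np.argwhere(l==i)[:,::-1].astype(np.float32)); return c[i]+[x,y],s[i],(r[1],r[2]), (l==i)
ct,_,r,_=blob(T,318,145,14,28); print("fin top",ct,r)
cs,_,r,_=blob(S,204,186,18,20); print("fin scene",cs,r)
print("fin on z120:",onz("top",ct,120),"tri",tri(ct,cs))
E_=.4
def P(X,Y,x0,y0,k,px=0,py=0): return (x0+(X-px)/k-E_,y0+(Y-py)/k-E_)
base=[P(*p,288,132,5) for p in((28,33),(311,40),(308,297),(24,293))]
print("base",np.array([onz("top",p,34) for p in base]))
pl=[P(*p,288,132,5) for p in((97,55),(246,60),(252,233),(90,225))]
print("plate",np.array([onz("top",p,100) for p in pl]))
# rails edge points from large pic /1.4
for p in((272,205),(410,206),(270,256),(410,258),(275,177),(419,179)): print("rail",onz("top",np.array(p)/1.4,20))
bt=[P(*p,100,185,4) for p in((102,22),(133,28),(70,298),(38,292))]
bs=[P(*p,340,210,4,400) for p in((490,158),(522,178),(680,68),(655,47))]
B=np.array([onz("top",p,140) for p in bt]);print("bar",B)
print("bar scene",np.array([onz("scene",p,140) for p in bs]))
# lens grey blob
g=T[230:256,386:404].astype(int); 
m=((g.min(2)>95)&(np.ptp(g,2)<35)).astype(np.uint8); n,l,s,c=cv2.connectedComponentsWithStats(m); print("lens blobs",[(c[i]+[386,230],s[i]) for i in range(1,n)])
ct,st,r,mk=blob(T,370,208,50,60,60); print("body",ct,st,r)
q=cv2.approxPolyDP(max(cv2.findContours(mk.astype(np.uint8),0,1)[0],key=len),2.5,True)[:,0]+[370,208]; print(q.tolist())
# cradle base corners (z~0-10) top & scene
for p in((375,272),(365.6,213.5)): pass
cb=[P(*p,360,205,5,400) for p in((430,45),(475,272),(528,262))]
print("cradle base",np.array([onz("top",p,8) for p in cb]))
hw=[P(*p,360,205,5,400) for p in((513,33),(585,30))]; print("plank high end @107",np.array([onz("top",p,107) for p in hw]))
ws=[P(*p,190,128,5,400,300) for p in((470,437),(520,455))]; print("scene plank end",np.array([onz("scene",p,107) for p in ws]))
```

```text
fin top [325.  159.8] ((16.0, 2.0), 90.0)
fin scene [213.5 196.9] ((7.2111029624938965, 15.808956146240234), 56.3099365234375)
fin on z120: [ 631.1 -160.8  120. ] tri (array([ 633.7, -162.9,  112.9]), np.float64(3.042643504100007))
base [[ 712.2  -81.    34. ]
 [ 711.4 -242.9   34. ]
 [ 563.  -241.2   34. ]
 [ 562.2  -80.8   34. ]]
plate [[ 681.8 -114.9  100. ]
 [ 680.7 -194.9  100. ]
 [ 586.8 -198.4  100. ]
 [ 589.4 -112.2  100. ]]
rail [686.2 203.3  20. ]
rail [689.8 -81.   20. ]
rail [579.9 203.3  20. ]
rail [581.4 -82.6  20. ]
rail [745.5 199.3  20. ]
rail [747.3 -98.9  20. ]
bar [[538.1 349.  140. ]
 [534.7 329.2 140. ]
 [364.  359.3 140. ]
 [367.4 379.4 140. ]]
bar scene [[534.8 327.5 140. ]
 [535.9 354.3 140. ]
 [374.2 383.2 140. ]
 [367.2 358.6 140. ]]
lens blobs [(array([397. , 241.3]), array([ 7,  8,  9,  8, 51], dtype=int32)), (array([389.9, 251.3]), array([ 2, 19,  5,  6, 22], dtype=int32))]
body [392.9 234.5] [ 11   7  24  42 727] ((40.56755828857422, 23.061559677124023), 87.70938873291016)
[[400, 215], [381, 220], [382, 248], [386, 256], [388, 248], [393, 249], [393, 255], [404, 252], [404, 221]]
cradle base [[ 502.3 -293.5    8. ]
 [ 373.1 -318.6    8. ]
 [ 379.3 -348.9    8. ]]
plank high end @107 [[ 500.1 -313.4  107. ]
 [ 502.4 -351.2  107. ]]
scene plank end [[ 501.6 -353.2  107. ]
 [ 493.  -311.6  107. ]]
```

```bash
cat >> h.py <<'E'
def down(yaw=0): return (R.from_euler('z',yaw)*R.from_quat([1,0,0,0])).as_quat()
def st(tag=""):
    s=bot.read_state();print(tag,"t%.2f"%s["t"],"tcp",s["tcp_pos"].round(1),"w%.1f"%s["width"],"F",s["contact_force"].round(1),"q",s["joint_pos"].round(2),flush=True);return s
E
python3 - <<'E'
from h import *
bot.move_ptp([430,120,330],down()); st()
bot.move_ptp([633,-161.5,200],down()); st()
bot.line_to([633,-161.5,104],150); st()
bot.move_gripper(6,25); s=st("grip")
E
```

```text
t2.03 tcp [430.1 120.6 329.8] w87.3 F [ 0.2 -0.8 -0.2] q [ 0.72 -0.09 -0.28 -0.   -1.37  0.85]
 t3.42 tcp [ 633.3 -160.5  200.8] w87.5 F [0.2 0.9 0.2] q [ 0.05  0.34 -0.08  0.   -1.15  1.52]
 t4.21 tcp [ 633.8 -161.2  105.2] w87.7 F [ 0.5  0.3 -0.2] q [ 0.05  0.42 -0.19  0.   -0.96  1.52]
grip t5.38 tcp [ 632.7 -161.4  103.7] w11.9 F [ 0.3  0.1 -1.8] q [ 0.05  0.42 -0.19 -0.   -0.96  1.52]
```

Run:
```python
from h import *
bot.line_to([633,-161.5,260],150); s=st("lift")
bot.move_ptp([440,80,320],down(-.1)); 
y=-.176
bot.move_ptp([448,355.5,265],down(y)); st("over")
bot.line_to([448,355.5,165],120); st()
bot.line_to([448,355.5,148.5],40); s=st("set")
bot.move_gripper(40); st("rel")
bot.line_to([448,355.5,280],150); st()
im=bot.camera("top");np.save("pics/t1.npy",im);i2=bot.camera("scene");np.save("pics/s1.npy",i2)
bot.move_ptp([440,60,330],down()); st()
im=bot.camera("top");np.save("pics/t2.npy",im);i2=bot.camera("scene");np.save("pics/s2.npy",i2)
m=np.vstack([np.hstack([panel(im,85,180),panel(i2,345,195)]),np.hstack([panel(im,288,132),panel(i2,180,180)])])
cv2.imwrite("pics/p2.png",m)
```

```text
lift t6.58 tcp [ 632.4 -161.4  258.8] w12.2 F [ 0.6  0.2 -1.2] q [ 0.05  0.31  0.01 -0.   -1.28  1.52]
over t8.86 tcp [448.5 354.6 265.1] w11.9 F [-0.1 -0.2 -0.4] q [ 1.01  0.17 -0.16  0.   -1.24  0.38]
 t9.84 tcp [448.5 355.8 165.9] w11.9 F [-0.3  0.8 -1.1] q [ 1.01  0.24 -0.3   0.   -1.03  0.38]
set t10.40 tcp [448.  355.5 148.3] w12.0 F [ 0.8 -0.5 -1.7] q [ 1.01  0.25 -0.33  0.   -0.99  0.38]
rel t11.11 tcp [448.  355.5 148.5] w40.2 F [ 0.4  0.6 -0.2] q [ 1.01  0.25 -0.33 -0.   -0.99  0.38]
 t12.13 tcp [447.6 355.1 278.9] w40.2 F [-1.  -0.2 -0.5] q [ 1.01  0.16 -0.14 -0.   -1.28  0.38]
 t13.38 tcp [440.2  60.6 329.7] w40.2 F [-0.1  0.3  0. ] q [ 0.58 -0.09 -0.29 -0.   -1.38  0.99]
```

View pics/p2.png

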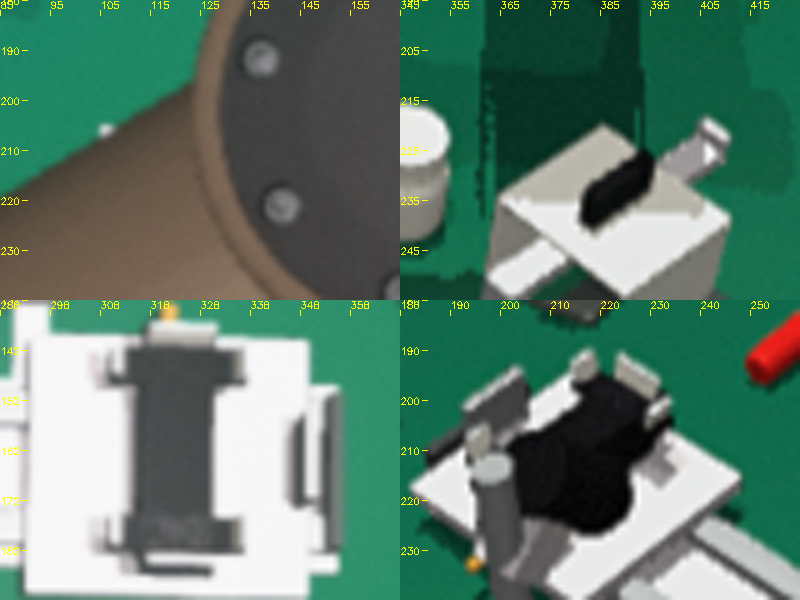

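The cover hangs level and centred on the bar (fin at scene px 388,230). The empty nest floor shows at top px (322,162). Next come the nest centre and the camera pose.

Run:
```python
from h import *
np.set_printoptions(precision=1,suppress=True)
T=np.load("pics/t2.npy");S=np.load("pics/s2.npy")
g=T[136:192,308:338].max(2)
# floor side edges per row (columns), sub-pixel by half-level crossing, middle rows
L=[];Rr=[]
for r in range(148,172):
    row=T[r,305:342].mean(1); d=row<140; i=np.where(d)[0]; i=i[(i>6)&(i<28)]
    a,b=i[0],i[-1]
    L.append((305+a-1+(row[a-1]-140)/(row[a-1]-row[a]),r)); Rr.append((305+b+(140-row[b])/(row[b+1]-row[b]),r))
for q in(L,Rr):
    p=np.array([onz("top",u,75) for u in q]); f=np.polyfit(p[:,0],p[:,1],1); print("edge y at x=636:",np.polyval(f,636),"slope",round(f[0],3))
for y0 in (312,322,): 
    col=T[134:194,y0-3:y0+4].mean((1,2)); print([int(v) for v in col])
print("nest guess",onz("top",(322.1,161.6),75))
yaw=.192;c,s=np.cos(yaw),np.sin(yaw);th=.55
for tp in((397.0,241.3),(397.4,241.6)): print("lens@112.5",onz("top",tp,112.5))
rest=np.array([447.2,-342.5,75])
print("lens pred",rest+44*np.array([-np.sin(th)*c,-np.sin(th)*s,np.cos(th)]))
Rc=(R.from_euler('z',yaw)*R.from_euler('y',-th)).as_matrix()
for n in("top","scene"):
    im=(T if n=="top" else S)
    x,y=((360,205) if n=="top" else (190,128)); a=panel(im,x,y)
    for P in[(i,j,k) for i in(-55,55) for j in(-27,27) for k in(0,32)]+[(0,0,44)]:
        u=proj(n,rest+Rc@P);cv2.circle(a,tuple(((u-[x,y]+.5)*5).astype(int)),2,(0,0,255),-1)
    cv2.imwrite(f"pics/c_{n}.png",a)
cv2.imwrite("pics/c.png",np.hstack([cv2.imread("pics/c_top.png"),cv2.imread("pics/c_scene.png")]))
```

```text
edge y at x=636: -138.2947524028266 slope -0.261
edge y at x=636: -181.1218538742711 slope -0.175
[106, 106, 106, 107, 125, 208, 221, 190, 161, 152, 148, 146, 123, 96, 95, 149, 192, 198, 197, 198, 200, 201, 200, 201, 201, 201, 201, 201, 201, 201, 202, 202, 201, 201, 201, 201, 201, 198, 198, 196, 184, 163, 151, 150, 149, 144, 124, 99, 124, 178, 197, 202, 211, 240, 247, 246, 216, 137, 101, 99]
[135, 143, 205, 228, 207, 182, 150, 100, 75, 74, 72, 73, 73, 72, 72, 73, 73, 74, 73, 74, 74, 75, 75, 75, 75, 75, 74, 76, 76, 76, 77, 77, 77, 77, 76, 76, 77, 77, 78, 78, 79, 87, 95, 95, 93, 89, 88, 91, 150, 228, 193, 103, 89, 185, 239, 246, 232, 160, 101, 95]
nest guess [ 636.5 -158.9   75. ]
lens@112.5 [ 422.  -349.6  112.5]
lens@112.5 [ 421.3 -350.6  112.5]
lens pred [ 424.6 -346.9  112.5]
```

View pics/c.png

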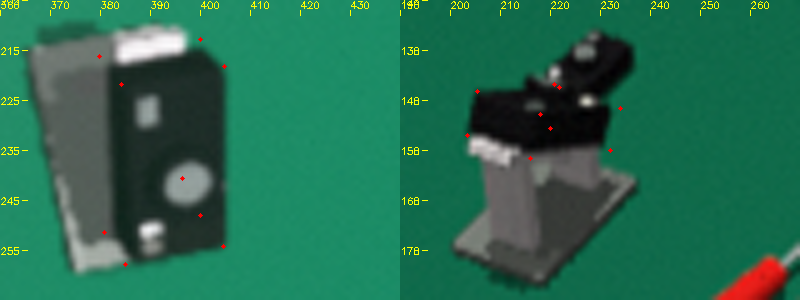

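```bash
cat >> h.py <<'E'
YAW=.195;TH=.55
RC=R.from_euler('z',YAW)*R.from_euler('y',-TH)
GQ=(RC*R.from_quat([1,0,0,0])).as_quat()
CAM=np.array([446.,-345.,75.])
NEST=np.array([636.,-161.2,75.])
E
python3 - <<'E'
from h import *
g=CAM+RC.apply([0,0,-3]); pre=CAM+RC.apply([0,0,120])
print(g,pre,bot.solve_ik(g,GQ),bot.solve_ik(pre,GQ))
bot.move_gripper(86)
bot.move_ptp([420,-150,330],down()); st()
bot.move_ptp(pre,GQ); st("pre")
bot.line_to(g,100); st("at")
bot.move_gripper(50,20); st("grip")
i=bot.camera("top");j=bot.camera("scene")
bot.line_to(g+[0,0,110],80); st("up")
E
```

```text
[ 447.53834326 -344.69616212   72.44242643] [ 384.46626946 -357.15351519  177.30294265] [-0.66498771  0.25321381 -0.416948   -0.71487579 -0.64884396  2.95637972] [-0.750317    0.06558814 -0.38887094 -0.5908805  -0.86426143  2.84949223]
 t15.26 tcp [ 420.  -150.1  330. ] w85.8 F [0.1 0.6 0.3] q [ 0.1  -0.09 -0.28 -0.   -1.38  1.47]
pre t16.51 tcp [ 385.3 -356.6  177.7] w85.9 F [0.7 0.3 0.5] q [-0.75  0.07 -0.39 -0.59 -0.86  2.85]
at t17.89 tcp [ 447.6 -345.    73.1] w85.8 F [-0.6  0.7  0.2] q [-0.67  0.25 -0.42 -0.71 -0.65  2.96]
grip t18.52 tcp [ 447.5 -345.    72.6] w53.9 F [-0.2 -0.5  2.1] q [-0.67  0.25 -0.42 -0.71 -0.65  2.96]
up t20.14 tcp [ 447.3 -344.5  181.8] w54.2 F [ 0.1 -0.1 -1.1] q [-0.62  0.09 -0.36 -0.56 -0.81  2.72]
```

Run:
```python
from h import *
bot.move_ptp([500,-240,260],down()); s=st("lvl")
bot.move_ptp([NEST[0],NEST[1],190],down()); s=st("over")
i=bot.camera("top");j=bot.camera("scene");np.save("pics/t3.npy",i);np.save("pics/s3.npy",j)
p=s["tcp_pos"]
a=panel(i,280,120,80,85,5);b=panel(j,175,150,80,85,5)
for n,im,x,y in(("top",a,280,120),("scene",b,175,150)):
  for P in[(x_,y_,z_) for x_ in(-55,55) for y_ in(-27,27) for z_ in(3,35)]:
    u=proj(n,p+P);cv2.circle(im,tuple(((u-[x,y]+.5)*5).astype(int)),2,(0,0,255),-1)
cv2.imwrite("pics/p3.png",np.hstack([a,b]))
```

```text
lvl t21.12 tcp [ 499.5 -239.7  259.1] w54.0 F [-1.5 -0.5 -1.2] q [-0.1   0.14 -0.21 -0.   -1.23  1.67]
over t21.85 tcp [ 635.6 -162.   189. ] w54.1 F [-0.   0.1 -1.9] q [ 0.05  0.35 -0.08 -0.   -1.14  1.52]
```

View pics/p3.png

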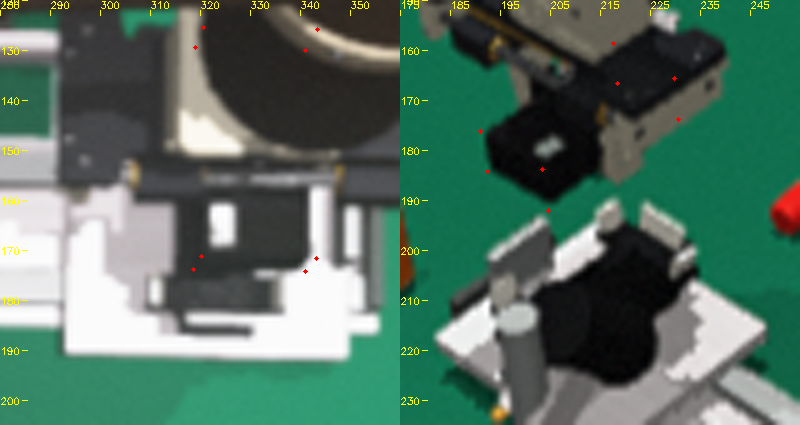

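Run:
```python
from h import *
i=np.load("pics/t3.npy");j=np.load("pics/s3.npy");p=np.array([635.6,-162,189.])
f=lambda im:np.clip(255*(im/255.)**.5,0,255).astype(np.uint8)
out=[]
for n,im,x,y in(("top",i,308,150),("scene",j,186,160)):
  a=panel(f(im),x,y,40,36,10,5)
  for dx,col in((0,(0,0,255)),(-5,(255,100,0))):
   for X in(-55,55):
    for z_ in(3,35):
     q=[tuple(((proj(n,p+[X+dx,y_,z_])-[x,y]+.5)*10).astype(int)) for y_ in(-27,27)]; cv2.line(a,q[0],q[1],col,1)
  out.append(a)
cv2.imwrite("pics/p4.png",np.hstack(out))
```

```text
(no output)
```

View pics/p4.png

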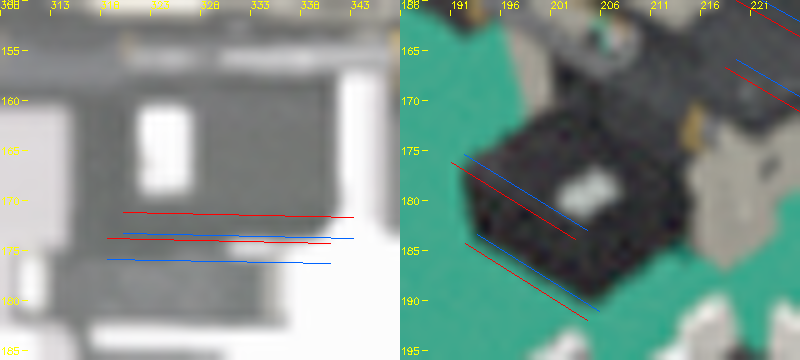

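Against my projected edges, both ends of the held body sit about 4–5 mm to −x of the TCP (blue −5 line, scene px 206,190). I'll shift the TCP to x=640 and lower it with a force check.

Run:
```python
from h import *
x,y=640.,-161.2
bot.line_to([x,y,110],150); s=st()
bot.line_to([x,y,86],60); s=st(); f0=s["contact_force"][2]
for z in np.arange(83,68.9,-1.5):
    bot.line_to([x,y,z],40); s=st()
    if s["contact_force"][2]-f0>6: break
i=bot.camera("top");j=bot.camera("scene");np.save("pics/t4.npy",i);np.save("pics/s4.npy",j)
cv2.imwrite("pics/p5.png",np.hstack([panel(i,288,132),panel(j,180,170)]))
```

```text
t22.63 tcp [ 640.6 -161.6  111.2] w53.9 F [ 1.1 -0.2 -0.9] q [ 0.05  0.42 -0.17  0.   -0.98  1.52]
 t23.18 tcp [ 639.9 -161.2   85.6] w54.1 F [-0.7  0.3 -1.3] q [ 0.05  0.45 -0.19  0.   -0.93  1.52]
 t23.43 tcp [ 640.  -161.2   83. ] w53.7 F [-1.4  0.5 -1.4] q [ 0.05  0.45 -0.2  -0.   -0.92  1.52]
 t23.68 tcp [ 640.  -161.2   81.5] w54.2 F [ 0.1 -0.7 -1.7] q [ 0.05  0.45 -0.2  -0.   -0.92  1.52]
 t23.93 tcp [ 639.9 -161.2   79.9] w53.8 F [-0.3 -0.3 -1.5] q [ 0.05  0.45 -0.2  -0.   -0.92  1.52]
 t24.18 tcp [ 639.9 -161.2   78.3] w53.9 F [ 0.6  0.3 -1.6] q [ 0.05  0.45 -0.2  -0.   -0.91  1.52]
 t24.43 tcp [ 639.9 -161.2   76.8] w54.0 F [ 0.1 -0.  -1.5] q [ 0.05  0.46 -0.2  -0.   -0.91  1.52]
 t24.68 tcp [ 640.  -161.2   75.4] w54.0 F [-1.4 -0.6 -1.9] q [ 0.05  0.46 -0.2   0.   -0.91  1.52]
 t24.93 tcp [ 640.2 -161.3   74. ] w53.9 F [ 0.4 -1.9 -1.9] q [ 0.05  0.46 -0.21  0.   -0.91  1.52]
 t25.18 tcp [ 640.2 -161.4   72.6] w54.1 F [ 1.1 -2.1  0.2] q [ 0.05  0.46 -0.21  0.   -0.9   1.52]
 t25.43 tcp [ 640.4 -161.3   71.4] w54.3 F [-0.6 -1.9  2.4] q [ 0.05  0.46 -0.21  0.   -0.9   1.52]
 t25.68 tcp [ 640.5 -161.4   71.2] w53.8 F [-2.3 -0.9 11.4] q [ 0.05  0.46 -0.21  0.   -0.9   1.52]
```

Run:
```python
from h import *
bot.move_gripper(70); st("rel")
bot.line_to([640,-161.2,180],120); st()
bot.move_ptp([450,-330,200],down(1.57)); st()
i=bot.camera("top");j=bot.camera("scene");np.save("pics/t5.npy",i);np.save("pics/s5.npy",j)
cv2.imwrite("pics/p6.png",np.vstack([np.hstack([panel(i,288,132),panel(j,180,170)]),np.hstack([panel(i,85,180),panel(j,345,195)])]))
```

```text
rel t26.33 tcp [ 639.9 -161.2   69.2] w69.8 F [-0.2  0.3  1.2] q [ 0.05  0.46 -0.21 -0.   -0.9   1.52]
 t27.41 tcp [ 639.4 -161.1  179. ] w70.0 F [ 0.4 -0.8 -0.7] q [ 0.05  0.37 -0.09 -0.   -1.12  1.52]
 t31.05 tcp [ 450.1 -329.9  200. ] w70.0 F [-0.1  0.8 -0.1] q [-0.28  0.19 -0.29 -0.   -1.1  -2.86]
```

View pics/p6.png

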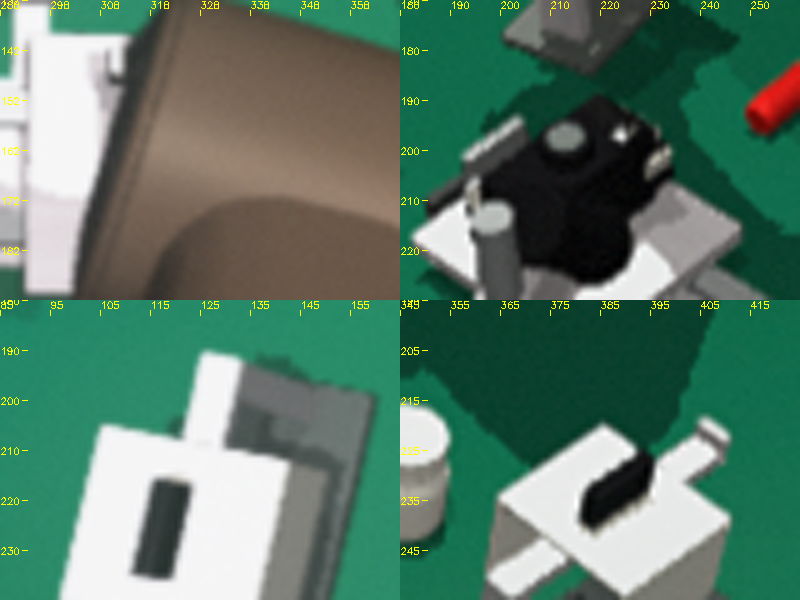

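The camera body lies flat with the lens up, lens disc at scene px (213,197), between the tabs. The cover is still hanging level. Next is the push.

Run:
```python
from h import *
np.set_printoptions(precision=1,suppress=True)
print("lens in nest",onz("scene",(212.8,197),119),"orange",onz("top",(371,150),66),onz("top",(371,119),66))
bot.move_gripper(0,20)
q=down(-np.pi/2)
bot.move_ptp([560,-300,220],q); st()
bot.move_ptp([636,-268,130],q); st()
bot.line_to([636,-268,46],100); s=st("down"); f0=s["contact_force"][1]
y=-256.; c=None
while y<-235:
    y+=2; bot.line_to([636,y,46],30); s=bot.read_state(); f=s["contact_force"][1]-f0; print(y,round(f,1),end="; ")
    if f<-1.5: break
st("contact")
```

```text
lens in nest [ 640.3 -160.7  119. ] orange [ 673.9 -295.3   66. ] [ 762.2 -295.7   66. ]
 t34.93 tcp [ 559.9 -300.   220. ] w0.5 F [0.4 0.  0.4] q [-0.2  0.3 -0.1  0.  -1.2  0.2]
 t35.49 tcp [ 636.  -267.8  129.1] w1.3 F [-0.3  0.8  0. ] q [-0.1  0.5 -0.1  0.  -1.1  0.1]
down t36.48 tcp [ 636.6 -268.2   46.8] w0.7 F [ 0.7 -0.4  0.8] q [-0.1  0.5 -0.2  0.  -0.9  0.1]
-254.0 1.2; -252.0 1.1; -250.0 -0.7; -248.0 -0.1; -246.0 0.2; -244.0 0.0; -242.0 1.0; -240.0 0.5; -238.0 0.2; -236.0 -0.8; -234.0 0.3; contact t39.60 tcp [ 636.  -233.8   46. ] w0.4 F [ 0.6 -0.  -0.7] q [-0.1  0.5 -0.2 -0.  -0.9  0.1]
```

Run:
```python
from h import *
i=bot.camera("top");j=bot.camera("scene");np.save("pics/t6.npy",i);np.save("pics/s6.npy",j)
o=np.load("pics/s5.npy")
for r in (186,187): print(np.load("pics/t2.npy")[r,275:300].mean(1).astype(int),i[r,275:300].mean(1).astype(int))
cv2.imwrite("pics/p7.png",np.vstack([np.hstack([panel(i,278,132),panel(j,180,165)])]))
# lens blob in scene
for im in(o,j):
    g=im[185:215,203:230].astype(int);m=((g.min(2)>85)&(np.ptp(g,2)<30)).astype(np.uint8)
    n,l,s,c=cv2.connectedComponentsWithStats(m);print([((c[k]+[203,185]).round(1),s[k,4]) for k in range(1,n) if 15<s[k,4]<90])
```

```text
[113 114 114 114 114 117 118 114 116 117 116 115 118 119 117 115 100 113
 225 246 248 247 248 247 247] [88 88 86 87 87 87 88 87 87 89 87 88 86 86 86 87 89 87 88 88 86 85 85 86
 85]
[110 113 112 113 112 112 110 113 111 111 111 111 112 111 111 109  93 108
 224 246 247 247 247 247 248] [86 87 87 86 88 88 87 88 86 87 87 86 88 88 87 87 89 88 86 85 86 86 83 84
 84]
[(array([212.7, 196.9]), np.int32(28))]
[(array([216.9, 199.8]), np.int32(29))]
```

View pics/p7.png

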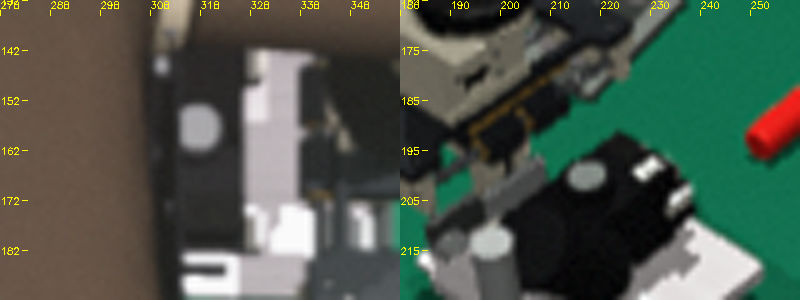

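```bash
cat >> h.py <<'E'
def lens():
    u=proj("scene",[638,LY[0],119]).astype(int)
    im=bot.camera("scene");x0,y0=u-[13,13];g=im[y0:y0+26,x0:x0+26].astype(int)
    m=((g.min(2)>85)&(np.ptp(g,2)<30)).astype(np.uint8)
    n,l,s,c=cv2.connectedComponentsWithStats(m)
    k=[(np.linalg.norm(c[k]+[x0,y0]-u),k) for k in range(1,n) if 12<s[k,4]<90]
    if not k: return None
    p=onz("scene",c[min(k)[1]]+[x0,y0],119); return p.round(1)
LY=[-161]
E
python3 - <<'E'
from h import *
import h
for px in((212.7,196.9),(216.9,199.8)): print(onz("scene",px,119).round(1))
h.LY[0]=-143; print(lens())
bot.line_to([636,-170,46],60); st(); h.LY[0]=-82; print(lens())
bot.line_to([636,-116,46],50); st(); h.LY[0]=-28; print(lens())
j=bot.camera("scene");np.save("pics/s7.npy",j);cv2.imwrite("pics/p8.png",panel(j,190,180,100,75,6))
E
```

```text
[ 640.2 -161.3  119. ]
[ 641.  -141.5  119. ]
[ 640.9 -141.6  119. ]
 t40.97 tcp [ 635.8 -170.    46. ] w0.3 F [-0.3  0.8 -0.1] q [ 0.03  0.49 -0.23 -0.   -0.85 -0.03]
[641.3 -78.1 119. ]
 t42.25 tcp [ 635.9 -116.    46.1] w0.5 F [-0.4 -0.2  0. ] q [ 0.12  0.47 -0.26 -0.   -0.84 -0.12]
[641.2 -23.9 119. ]
```

Run:
```python
from h import *
import h
y=-116.;mx=0
while y<-93.5:
    y+=1.5; bot.line_to([636,y,46],25); s=bot.read_state(); f=s["contact_force"][1]; print(y,s["tcp_pos"][1].round(1),f.round(1),end="; ",flush=True)
    mx=min(mx,f)
    h.LY[0]=y+92
    if mx<-6 and f>-2: break
st("end"); print(lens())
```

```text
-114.5 -114.6 -0.8; -113.0 -113.0 -1.9; -111.5 -111.4 -1.3; -110.0 -109.8 -1.0; -108.5 -109.0 -5.0; -107.0 -108.6 -10.4; -105.5 -108.2 -17.2; -104.0 -105.7 -9.6; -102.5 -102.8 -3.6; -101.0 -100.5 -1.2; end t44.85 tcp [ 636.  -100.5   46. ] w0.7 F [-1.5 -1.2  0.2] q [ 0.15  0.47 -0.27 -0.   -0.83 -0.14]
[641.3  -8.8 119. ]
```

Run:
```python
from h import *
import h
y=-101.
while y<-94.1:
    y+=1; bot.line_to([636,y,46],25); s=bot.read_state(); h.LY[0]=y+92; print(y,s["tcp_pos"][1].round(1),s["contact_force"][1].round(1),lens(),flush=True)
    if s["contact_force"][1]<-4: break
st()
```

```text
-100.0 -99.7 -0.3 [640.7  -8.8 119. ]
-99.0 -98.7 -0.1 [641.5  -7.3 119. ]
-98.0 -97.8 0.0 [641.5  -6.1 119. ]
-97.0 -96.9 0.2 [641.4  -5.  119. ]
-96.0 -95.9 0.4 [641.3  -4.3 119. ]
-95.0 -95.2 -2.7 [641.1  -3.7 119. ]
-94.0 -94.9 -6.4 [641.1  -3.7 119. ]
 t47.00 tcp [636.  -94.9  46. ] w0.3 F [ 0.7 -6.6 -1.1] q [ 0.16  0.47 -0.27  0.   -0.83 -0.16]
```

Run:
```python
from h import *
import h
bot.line_to([636,-125,46],60)
h.LY[0]=-4; print(lens()); 
bot.line_to([636,-125,180],150)
bot.move_ptp([440,-150,300],down(-np.pi/2)); st(); bot.pause(.5)
print(lens())
i=bot.camera("top");j=bot.camera("scene")
cv2.imwrite("pics/p9.png",np.vstack([np.hstack([panel(i,230,120),panel(j,205,185)]),np.hstack([panel(i,85,180),panel(j,345,195)])]))
```

```text
[641.1  -3.7 119. ]
 t49.67 tcp [ 440.6 -149.8  299.2] w0.5 F [ 0.4 -0.3  0.2] q [ 0.1  -0.04 -0.31 -0.   -1.3  -0.1 ]
[641.1  -3.7 119. ]
```

View pics/p9.png

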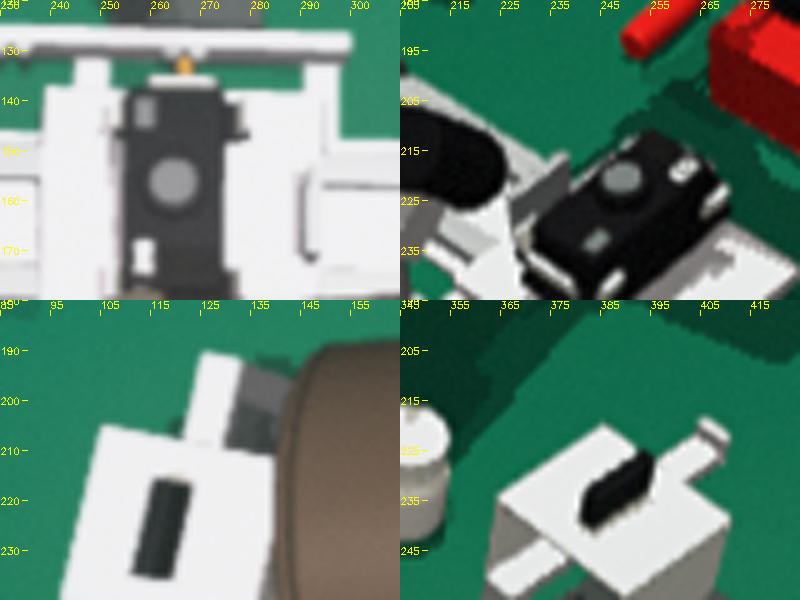

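The camera sits flat and lens up in the nest. The sprung ball is in the notch at top px (266,133), and the cover hangs level. I'll do one numeric cross-check of the body's x-seating before handing in.

Run:
```python
from h import *
i=bot.camera("top");print("lens top",onz("top",(264.2,156.),119).round(1),"push-axis lens scene",lens() if not LY.__setitem__(0,-4) else 0)
print(i[130:190,263:267].mean((1,2)).astype(int).tolist())
for v in (136,138,176,178,180,182): print(v,onz("top",(264.5,v),107)[0].round(1),onz("top",(264.5,v),75)[0].round(1))
bot.pause(.2); bot.close_job()
```

```text
lens top [638.4  -1.4 119. ] push-axis lens scene [641.1  -3.7 119. ]
[177, 141, 113, 105, 125, 214, 213, 139, 77, 63, 64, 64, 63, 64, 65, 66, 65, 66, 66, 64, 66, 87, 133, 153, 156, 156, 155, 156, 155, 149, 117, 81, 64, 60, 65, 68, 69, 69, 69, 65, 62, 62, 62, 62, 61, 63, 63, 56, 54, 58, 64, 77, 81, 72, 66, 67, 76, 80, 83, 80]
136 695.5 704.9
138 690.1 699.3
176 587.5 593.5
178 582.2 588.0
180 576.8 582.5
182 571.5 577.0
the job is handed in; nothing more can be done
```

I did all three steps in order and handed the job in at about t = 50 s of the 66 s allowed. No verdict is reported.

- **Cover:** I gripped it by the fin and hung it astride the bar. The last pictures show it level, centred and released.
- **Camera body:** I lifted it off the sloped cradle, levelled it and lowered it under force control. It touched down with the TCP at about z = 71.5 mm, where 72 was expected. I then released it, and it looks flat and lens up between the tabs.
- **Carrier:** I pushed it with closed fingers. The force peaked at 17 N on the ridge, fell to zero, then rose again at the far side of the notch. After I backed off, the lens mark stayed at y = -3.7 mm in two checks. The carrier's total travel was about 157.6 mm from its unmeasured start near 0, and the picture shows the ball in the notch.

**Checks that disagreed:**
- The two views of the lens in the nest differ: x = 641 mm in the scene view and 638 mm in the top view, against a nest centre of about 636 mm. They also differ by about 2 mm in y. This suggests the body sits 2 to 5 mm off centre in x, against the 7 mm allowed.
- Light contact with the carrier did not show in the wrist force, so I tracked its travel by camera until the ridge.

I did not measure the tape roll, screwdriver or jar at the end. I planned the arm's path clear of them, and the pictures showed no sign that the screwdriver or jar had moved; the tape roll was not in the later crops.

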